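# Stock the chilled sauce case and latch its door

### The job

Put the red ragu tub upright into the white pulled-out tray of the small chilled case, slide the tray fully home, and then push the door shut until its sprung latch snaps in, so that it stays shut by itself. Ease the door on: no slamming, and as it goes over the catch never press on it with more than about 18 N. Leave the pesto tub, the jar and the bottle where they stand.

Things in the scene. Friction and masses are not known exactly. Their poses are not given: they have to be found in the camera images.
- ragu_tub_mid (a point): the loose round sauce tub with red-brown contents and a pale pink lid: 48 mm tall, 56 mm across at the foot, 62 mm under the lid, lid 65 mm across and 7 mm thick, about 0.2 kg. The point is its centre, 24 mm above its underside; z is up along its axis. It starts upright on the counter (counter top z = 0), to the right of the case.
- case: the small chilled case, fixed to the counter: aluminium with a black base, 200 mm deep, 270 wide, 120 high. Origin at the centre of its underside; +x points into the case from its open front, +y left as the robot sees it, z up. In this frame the front face is the plane x = -100 mm, the opening y = -95 to +103, z = 40 to 108 mm; the door's vertical hinge line is at x = -118, y = +115 mm.
- catch (a point): nominal place of the catch plate's brass lip, right of the opening, 80 mm above the counter; axes of the case. The bolt rides over it and drops in behind. The plate (20 mm wide, 48 deep, 35 high) and its rubber door stop sit in slots, up to 9 mm farther in or out than nominal, unmeasured and different each time; the stop lets the door go only about 2 mm past the point where the bolt drops in.
- tray_in (a point): on the white tray's inner floor, 55 mm behind the outer face of its front lip and midway between its sides; the point at which to set the tub. Same axes as the case. The tray is 140 mm long, 170 mm wide; its floor is 45.5 mm above the counter; the front lip stands 42 mm above the floor, side and back rims 14 mm. The case's roof covers whatever lies behind the case's front face.
- tray_front (a point): the middle of the outer (robot-side) face of the tray's front lip, 71.5 mm above the counter (16 mm below the lip's top edge); push here along the case's +x to slide the tray in. Same axes as the case.
- tray (a joint): how far the tray is pulled out, m: 0 is fully home against its stop (the lip then stands 6 mm out of the case's front face, clear of the door), 0.14 fully out. Slides with about 2 N of friction and stays where it is left.
- door (a joint): door angle, rad: 0 is shut (nominal latched position), positive is open, 1.57 stands straight out towards the robot on the left side of the opening. Opens clockwise from above. A latched door rests within 0.045 rad of 0; the bolt first meets the catch at about 0.02 to 0.12 rad, and a weak sprung buffer (2 to 5 N) throws an unlatched door back ajar. The open door stays where it is left.
- door_pivot (a point): the door leaf: aluminium frame with a glass pane, 215 mm wide, 72 mm high (z = 44 to 116 mm above the counter), 16 mm thick, 0.45 kg. The point is on the hinge line 43 mm above the counter, in the plane of the leaf's back; the leaf runs along its -y, the outer face is the plane x = -16 mm of this frame, z up. A black pull strip, 10 mm wide and 10 mm proud, runs up the outer face 203 to 213 mm from the hinge.
- push_area (a point): on the outer face of the door leaf, 175 mm from the hinge line, 57 mm above the point door_pivot (100 mm above the counter, 16 mm below the top edge): a clear flat area near the latch, where about 7 to 12 N takes the bolt over the catch (twice that at half the distance from the hinge). +x of this frame points through the leaf in the direction in which the door closes.
- bolt (a joint): how far the brass bevelled bolt on the door's free edge is pressed in, m: 0 is sprung fully out (9 mm proud of the door's edge), 0.0105 fully in. It reads up to about 0.0075 while it rides over the catch and falls back below 0.003 as it snaps in.
- pesto_tub: a tub like the ragu tub but green, standing on the counter; leave alone. Origin at the centre of its underside.
- olive_jar: a green glass jar, 60 mm across and 110 mm tall, right of the case; leave alone. Origin at the centre of its underside.
- oil_bottle: an amber glass bottle, 60 mm across and 200 mm tall, left of and behind the case; leave alone. Origin at the centre of its underside.
Mind the look-alikes: they are no part of the job. Leave any blue look-alike of the part that bears ragu_tub_mid alone.

How it is judged:
By the outcome, as a careful person would: the job done as asked, in the order asked, and still so for the second after the job is handed in, with the robot touching nothing.
It also fails if it takes over 72 s, if anything falls off the work surface, if the arm or the gripper's body presses on something with over 40 N, if the wrist force passes 120 N, or if a joint passes its speed limit or range.

### The arm

A 7-joint arm with a two-finger parallel gripper is mounted at the origin on the work surface. World frame = base frame: x ahead of the robot, y to its left, z up, the work surface at z = 0. Lengths are in m, angles in rad, forces in N, time in s.
With the tool pointing down it reaches from about 0.425 to 0.875 m from the base axis. Payload 9.9 kg.
Tool frame: the origin (TCP) lies midway between the tips of the shut fingers; the grasp point (between the pads) lies 19 mm behind it; y points along the fingers, x is the direction in which the jaws open and shut, and the axes are right-handed (so a half turn about y gives the same grasp; the last joint's range is limited). The gripper opens to 85 mm and grips with 20 to 120 N. Pads are 22 mm wide; open, the fingers measure 114 mm over their backs; the gripper's body (76 mm by 85 mm) begins 54 mm behind the grasp point. The pads swing forward as they close: fully open they stand 13 mm farther back than shut.
Start: joints at [1.055, 0.576, 0.025, 1.437, -0.015, 1.129, -0.057], TCP at [0.282, -0.613, 0.231] pointing down, gripper open.
Joint ranges: [-2.76, 2.76], [-0.34, 2.15], [-1.52, 1.57], [0.19, 2.46], [-1.09, 4.23], [0.17, 1.99], [-2.82, 2.82]. Speed limits (rad/s): [2.22, 2.22, 3.01, 3.01, 3.14, 3.14, 3.14].

### API

Orientations are given as a unit quaternion [x, y, z, w].
In Python, from workcell import * gives the robot as it stands.
- The arm moves only by the tool step_arm, never from a script. Its argument "commands" is text: rows parted by semicolons, each of 7 numbers parted by spaces: the turn, a rotation vector about the tool's x, y, z in degrees, then the shift along the tool's x, y, z in mm, then the opening, from 0 (shut) to 1 (fully open). A call has exactly 10 rows; each row shifts and turns the commanded pose from where the row before left it, along the tool's axes as they then stand; what a row does not reach is not made up. A row lasts 1/10 s, in which the tool goes at most 50 mm and 8.59 degrees, less where a joint would pass 70% of its speed; a pose out of reach is approached as far as the arm can. A call is refused whole if a number of a shift passes 50 or a number of a turn 8.59, either way. A call with a gripper value outside its range is refused whole. The fingers move at their own pace and stop on an object; "newtons" is the grip in N (left out, the last holds). Time passes only in rows, so rows that do not move let the fingers close, or fill a call up. It gives the time, the measured TCP pose, the force and the opening at its end, in the units of the state.
- observe(): the state, without advancing time (a new reading comes with each control period).
- camera(name): name is "scene" or "top" or "wrist"; returns (picture, depth): 480x640x3 uint8, red, green, blue; 480x640 float32, m along the optical axis (not along the pixel's ray), 0 where there is no reading.
- get_calibration(name): a dict with "fx", "fy", "cx", "cy" (pixels), "origin" and "orientation" of the camera in the world; the wrist camera has in their place "hand_eye" (4x4, takes a point from camera to tool coordinates, whose origin is the TCP and whose axes are the tool frame's). Camera axes: x right, y down, z forward; pixel columns grow to the right and rows downward; lengths in m; the calibration is good to about 2 mm. A picture is of the moment at which its call begins: read the wrist's pose just before it. get_calibration takes no time and is no camera call.
- sign_off(): hands the job in, once; it reports no verdict.
Trained networks look in the newest picture that a camera, given by its name, has taken for a name from the list of things; names that differ only in an ending like _2 or _b are one class to them, and where a whole thing is asked for, a point or a joint stands for the part that bears it (a point fixed in the world has none). Each returns a list of dicts, best first, with "conf" (0 to 1); they miss things now and then, are a little off and sometimes report something else, mostly with a low value. They report only what shows in the picture. A call takes as long as a camera call. They do not tell look-alikes from the thing itself.
- look_for(camera, name): "box" ([left, top, width, height] in pixels, round what is visible of it).
- outline_of(camera, name): "pixels" (480x640 bool, what is visible of it) and "box" ([left, top, width, height] in pixels, round what is visible of it).
The state is a dict: "time_s": time; "joints": joint angles; "qd": joint speeds; "joint_torque": joint torques, N m; "tcp_pos": TCP position; "tool_rot": TCP orientation; "ft_force": force on the tool from outside, world axes, zero at the start; "moment": the same for the moment, N m; "gripper_width": finger opening in m.
Only numpy, scipy, OpenCV 4.12 (cv2) and the standard library are available. Lean on these libraries where they do the work, as an engineer would, in place of code of your own. Each camera call takes 0.05 s, during which the arm holds its last target. There are 200 camera calls.

## Working session

There is one attempt and no reset: what is moved stays moved. The work goes in short steps, Python scripts to look and compute and a tool call to move; the robot and the scene stay as the last step left them, time stands still between calls to the robot, and variables do not carry over. Pictures are saved under pics/ and viewed, about 8 in all and at most 12, crops included, and the job is handed in when it is done.

Besides the shell and the picture viewer there is one more tool, called after ">>>" by a JSON object that holds its "fn" and its "kwargs". step_arm: Moves the arm, as the interface text tells. Its arguments: {"type":"object","properties":{"commands":{"type":"string"},"newtons":{"type":"number"}},"required":["commands"]}

```bash
mkdir -p pics; cat > h.py <<'E'
from workcell import *
import numpy as np, cv2
from scipy.spatial.transform import Rotation as R
def T_cam(name, st=None):
    c=get_calibration(name)
    if 'hand_eye' in c:
        st=st or observe(); T=np.eye(4); T[:3,:3]=R.from_quat(st['tool_rot']).as_matrix(); T[:3,3]=st['tcp_pos']
        return c, T@np.array(c['hand_eye'])
    T=np.eye(4); o=np.array(c['orientation']); T[:3,:3]=R.from_quat(o).as_matrix() if o.size==4 else o; T[:3,3]=c['origin']; return c,T
def cloud(name):
    st=observe(); im,d=camera(name); c,T=T_cam(name,st)
    v,u=np.mgrid[:480,:640]; P=np.stack([(u-c['cx'])/c['fx']*d,(v-c['cy'])/c['fy']*d,d],-1)
    W=P@T[:3,:3].T+T[:3,3]; W[d==0]=np.nan
    return im,d,W
def save(n,im): cv2.imwrite('pics/'+n,im[...,::-1])
E
python3 - <<'E'
from h import *
st=observe(); print({k:np.round(v,3) for k,v in st.items()})
for n in ('top','scene'):
    im,d,W=cloud(n); save(n+'0.png',im); np.save(n+'W.npy',W); np.save(n+'im.npy',im)
    print(n,get_calibration(n))
    for k in ('ragu_tub_mid','pesto_tub','olive_jar','oil_bottle','case','tray','door'):
        for o in outline_of(n,k)[:3]:
            p=W[o['pixels']]; print(n,k,round(o['conf'],2),o['box'],np.round(np.nanmedian(p,0),3),np.round(np.nanpercentile(p,[2],axis=0),3),np.round(np.nanpercentile(p,[98],axis=0),3))
E
```

```text
{'time_s': np.float64(0.0), 'joints': array([ 1.055,  0.576,  0.025,  1.438, -0.015,  1.129, -0.056]), 'qd': array([ 0.001, -0.001, -0.002,  0.   ,  0.002,  0.001,  0.   ]), 'joint_torque': array([-0.0000e+00, -7.6578e+01,  2.2500e+00, -2.8598e+01,  1.5000e-02,
        1.2000e-02,  0.0000e+00]), 'tcp_pos': array([ 0.282, -0.613,  0.23 ]), 'tool_rot': array([-0.595,  0.382, -0.381,  0.596]), 'ft_force': array([ 0.158, -0.812, -0.31 ]), 'moment': array([0.049, 0.085, 0.035]), 'gripper_width': np.float64(0.085)}
top {'fx': 576.7946446073302, 'fy': 576.7946446073302, 'cx': 334.18613750910475, 'cy': 233.154039893498, 'origin': array([ 0.45087451, -0.04895978,  1.32613832]), 'orientation': array([ 0.71022301, -0.70215526,  0.03515219, -0.03640867])}
top ragu_tub_mid 0.65 [382.0, 279.1, 25.0, 32.2] [ 0.447 -0.179  0.048] [[ 0.417 -0.208  0.042]] [[ 0.476 -0.153  0.053]]
top ragu_tub_mid 0.63 [432.6, 263.1, 30.3, 29.8] [ 0.484 -0.299  0.048] [[ 0.455 -0.329  0.005]] [[ 0.513 -0.271  0.053]]
top ragu_tub_mid 0.36 [270.6, 213.7, 80.6, 61.0] [0.556 0.01  0.046] [[ 0.494 -0.072  0.041]] [[0.619 
[... 1949 characters left out ...]
1]] [[0.588 0.139 0.119]]
scene olive_jar 0.7 [230.5, 317.3, 33.3, 49.3] [ 0.743 -0.254  0.085] [[ 0.703 -0.28   0.007]] [[ 0.754 -0.224  0.113]]
scene olive_jar 0.45 [291.8, 212.8, 78.5, 48.7] [0.508 0.008 0.049] [[ 0.491 -0.076  0.043]] [[0.556 0.091 0.089]]
scene oil_bottle 0.91 [470.2, 217.8, 47.4, 71.3] [0.741 0.313 0.108] [[0.712 0.297 0.009]] [[0.759 0.34  0.201]]
scene case 0.7 [289.6, 169.7, 156.7, 202.8] [0.721 0.006 0.119] [[ 0.441 -0.124  0.015]] [[0.818 0.139 0.124]]
scene tray 0.7 [293.4, 211.8, 75.5, 48.1] [0.507 0.008 0.049] [[ 0.491 -0.076  0.043]] [[0.555 0.091 0.089]]
scene door 0.93 [353.5, 168.7, 38.2, 70.4] [0.481 0.128 0.101] [[0.376 0.12  0.047]] [[0.588 0.151 0.119]]
```

View pics/top0.png

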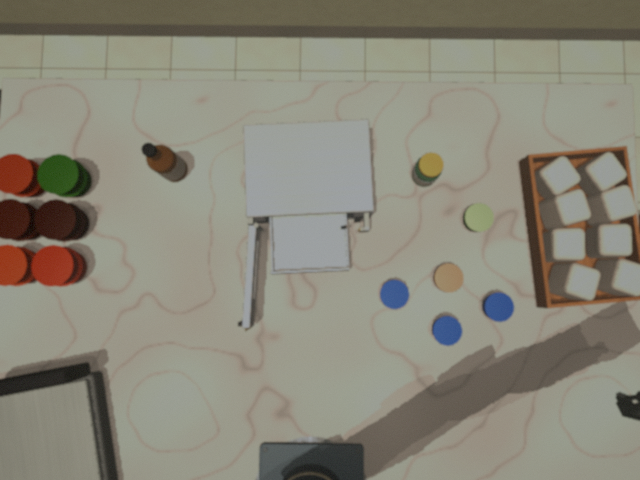

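View pics/scene0.png

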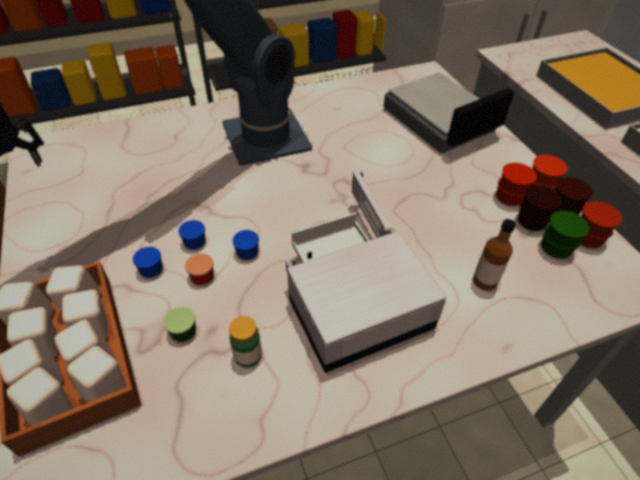

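```bash
cat > m.py <<'E'
from h import *
import sys
def rect(p):
    (c,s,a)=cv2.minAreaRect((p[:,:2]*1000).astype(np.float32)); return np.round(c,1),np.round(s,1),round(a,2)
def case_rough(W,im):
    out={}
    m=(abs(W[...,2]-.12)<.008)&(W[...,0]>.6)&(W[...,0]<.85)&(abs(W[...,1])<.2)
    m=cv2.morphologyEx(m.astype(np.uint8),cv2.MORPH_OPEN,np.ones((9,9)))>0
    return W[m]
if __name__=='__main__':
  for n in ('top','scene'):
    W=np.load(n+'W.npy'); im=np.load(n+'im.npy')
    p=case_rough(W,im); print(n,'roof',rect(p),np.median(p[:,2]))
    m=(abs(W[...,2]-.116)<.008)&(W[...,0]>.36)&(W[...,0]<.6)&(abs(W[...,1]-.13)<.04); p=W[m]; print('doortop',rect(p),len(p))
    m=(abs(W[...,2]-.0875)<.006)&(W[...,0]>.46)&(W[...,0]<.53)&(abs(W[...,1])<.1); p=W[m]
    if len(p)>5: print('lip',rect(p),len(p))
    m=(abs(W[...,2]-.0455)<.006)&(W[...,0]>.46)&(W[...,0]<.64)&(abs(W[...,1])<.11); p=W[m]; print('floor',rect(p),len(p))
    m=(abs(W[...,2]-.048)<.006)&(abs(W[...,0]-.484)<.05)&(abs(W[...,1]+.3)<.05); p=W[m]; print('tub',cv2.minEnclosingCircle((p[:,:2]*1000).astype(np.float32)),p.mean(0))
E
python3 m.py
```

```text
top roof (array([713.3,  11.7]), array([200.9, 270.5]), 3.32) 0.12014640352177963
doortop (array([487.8, 133.2]), array([ 25.7, 224.5]), 86.35) 881
lip (array([495.4,   4.8]), array([  5.1, 167.6]), 3.42) 194
floor (array([558.4,  -4. ]), array([129.8, 218.8]), 3.45) 3944
tub ((484.57763671875, -300.421875), 32.60408401489258) [ 0.48412085 -0.30042643  0.04784997]
scene roof (array([712.3,  12.4]), array([202.1, 272. ]), 3.48) 0.12080220865116642
doortop (array([486.3, 133.4]), array([ 25.1, 225.8]), 86.43) 529
lip (array([495. ,   5.9]), array([ 11.1, 168.3]), 2.9) 228
floor (array([524.8,   6.7]), array([ 67.4, 168.2]), 2.37) 1274
tub ((482.7285461425781, -299.3406066894531), 33.898929595947266) [ 0.48544867 -0.29968339  0.04803861]
```

```bash
cat > g.py <<'E'
from h import *
A=np.radians(3.4); ex=np.array([np.cos(A),np.sin(A),0]); ey=np.array([-np.sin(A),np.cos(A),0]); C=np.array([.7128,.012,0])
def cw(x,y,z): return C+(x*ex+y*ey)/1000+np.array([0,0,z/1000])
def go(target, xdir=None):
    """print turn about tool y (deg) and shift in tool axes (mm) after the turn, for tool down"""
    st=observe(); M=R.from_quat(st['tool_rot']).as_matrix()
    print('t',round(float(st['time_s']),2),'tcp',np.round(np.array(st['tcp_pos'])*1000,1),'w',round(float(st['gripper_width']),4),'F',np.round(st['ft_force'],1))
    if xdir is not None:
        x=np.array(xdir,float); x/=np.linalg.norm(x); y=np.array([0,0,-1.]); N=np.stack([x,y,np.cross(x,y)],1)
    else: N=M
    print('rotvec deg',np.round(np.degrees(R.from_matrix(M.T@N).as_rotvec()),2),'shift mm',np.round(N.T@(np.array(target)-st['tcp_pos'])*1000,1))
    print('shift mm in present axes',np.round(M.T@(np.array(target)-st['tcp_pos'])*1000,1))
E
python3 - <<'E'
from g import *
st=observe(); print(np.round(R.from_quat(st['tool_rot']).as_matrix(),3)); print(np.round(get_calibration('wrist')['hand_eye'],3))
for xd in (ey,-ey): go([.4845,-.300,.20],xd)
print(cw(-166,5,0),cw(-118,115,0))
E
```

```text
[[ 0.419  0.     0.908]
 [-0.908  0.     0.419]
 [ 0.    -1.     0.   ]]
[[ 1.     0.    -0.002 -0.001]
 [ 0.002 -0.313  0.95  -0.142]
 [-0.    -0.95  -0.313  0.08 ]
 [ 0.     0.     0.     1.   ]]
t 0.8 tcp [ 282.5 -613.   231.3] w 0.0856 F [ 0.3  0.3 -0.2]
rotvec deg [  -0.   -158.66    0.  ] shift mm [ 300.5   31.3 -220.2]
shift mm in present axes [-199.8   31.3  314.5]
t 0.8 tcp [ 282.5 -613.   231.3] w 0.0856 F [ 0.3  0.3 -0.2]
rotvec deg [-0.   21.34 -0.  ] shift mm [-300.5   31.3  220.2]
shift mm in present axes [-199.8   31.3  314.5]
[0.54679566 0.00714634 0.        ] [0.58818747 0.11979943 0.        ]
```

>>> {"fn": "step_arm", "kwargs": {"commands": "0 7.1 0 0 0 0 1;0 7.1 0 0 0 0 1;0 7.1 0 0 0 0 1;0 0 0 -43 10 31.5 1;0 0 0 -43 10 31.5 1;0 0 0 -43 15 31.5 1;0 0 0 -43 20 31.5 1;0 0 0 -43 25 31.5 1;0 0 0 -43 25 31.5 1;0 0 0 -43 25 31.5 1", "newtons": 30}}

```text
time_s: 1.8
tcp_pos: [0.4616, -0.335, 0.1177]
tool_rot: [-0.515, 0.484, -0.485, 0.515]
ft_force: [1.1, -0.8, 0.4]
gripper_width: 0.0854
```

```bash
python3 - <<'E'
from g import *
go([.4847,-.300,.005],-ey)
im,d,W=cloud('wrist'); save('w1.png',im)
for o in outline_of('wrist','ragu_tub_mid')[:3]:
    p=W[o['pixels']]; p=p[abs(p[:,2]-.048)<.006]; print(o['conf'],o['box'],p.mean(0) if len(p) else 0, cv2.minEnclosingCircle((p[:,:2]*1000).astype(np.float32)) if len(p)>5 else '')
E
```

```text
t 1.8 tcp [ 461.6 -335.   117.7] w 0.0854 F [ 1.1 -0.8  0.4]
rotvec deg [-0.05  0.03  0.03] shift mm [-33.5 112.7  25.1]
shift mm in present axes [-33.6 112.7  25.1]
0.89 [209.4, 158.4, 107.9, 106.8] [ 0.48405526 -0.29906806  0.04722304] ((482.6133728027344, -298.90130615234375), 32.50380325317383)
0.85 [206.2, 310.4, 95.4, 109.3] [ 0.36979074 -0.29500118  0.04727105] ((366.8747253417969, -294.741455078125), 33.082923889160156)
0.82 [382.0, 254.0, 103.6, 109.1] [ 0.42658896 -0.4040123   0.04702354] ((420.1092224121094, -408.9287414550781), 32.524200439453125)
```

```bash
python3 - <<'E'
from g import *
go([.484,-.2998,.005],-ey)
E
```

```text
t 1.9 tcp [ 464.1 -328.5  115.5] w 0.0852 F [-0.2  0.3 -0.7]
rotvec deg [ 0.06  0.61 -0.34] shift mm [-27.4 110.5  21.5]
shift mm in present axes [-26.5 110.6  21.9]
```

>>> {"fn": "step_arm", "kwargs": {"commands": "0 0 0 -14 0 11 1;0 0 0 -13 0 11 1;0 0 0 0 15 0 1;0 0 0 0 15 0 1;0 0 0 0 0 0 1;0 0 0 0 0 0 1;0 0 0 0 0 0 1;0 0 0 0 0 0 1;0 0 0 0 0 0 1;0 0 0 0 0 0 1"}}

```text
time_s: 2.9
tcp_pos: [0.4811, -0.3083, 0.0884]
tool_rot: [-0.515, 0.485, -0.485, 0.515]
ft_force: [-0.1, -0.6, -0.3]
gripper_width: 0.0858
```

```bash
python3 - <<'E'
from g import *
go([.484,-.2998,.005],-ey)
E
```

```text
t 2.9 tcp [ 481.1 -308.3   88.4] w 0.0858 F [-0.1 -0.6 -0.3]
rotvec deg [-0.03  0.04  0.01] shift mm [-8.3 83.4  3.3]
shift mm in present axes [-8.3 83.4  3.3]
```

>>> {"fn": "step_arm", "kwargs": {"commands": "0 0 0 -8.3 0 3.3 1;0 0 0 0 25 0 1;0 0 0 0 30 0 1;0 0 0 0 20 0 1;0 0 0 0 8 0 1;0 0 0 0 0 0 1;0 0 0 0 0 0 0.6;0 0 0 0 0 0 0.5;0 0 0 0 0 0 0.4;0 0 0 0 0 0 0.4"}}

```text
time_s: 3.9
tcp_pos: [0.4845, -0.2999, 0.0064]
tool_rot: [-0.515, 0.484, -0.485, 0.515]
ft_force: [-0.3, 0.3, 7.0]
gripper_width: 0.0633
```

```bash
python3 - <<'E'
from g import *
go([.484,-.2998,.005],-ey)
E
```

```text
t 3.9 tcp [ 484.5 -299.9    6.4] w 0.0633 F [-0.3  0.3  7. ]
rotvec deg [-0.1   0.04  0.05] shift mm [-0.1  1.4 -0.5]
shift mm in present axes [-0.1  1.4 -0.5]
```

>>> {"fn": "step_arm", "kwargs": {"commands": "0 0 0 0 0 0 0.4;0 0 0 0 -2 0 0.4;0 0 0 0 -5 0 0.4;0 0 0 0 -20 0 0.4;0 0 0 0 -40 0 0.4;0 0 0 0 -45 0 0.4;0 0 0 0 -40 0 0.4;0 0 0 0 0 0 0.4;0 0 0 0 0 0 0.4;0 0 0 0 0 0 0.4"}}

```text
time_s: 4.9
tcp_pos: [0.483, -0.2991, 0.156]
tool_rot: [0.515, -0.485, 0.484, -0.515]
ft_force: [-0.4, -0.0, -2.9]
gripper_width: 0.0633
```

```bash
python3 - <<'E'
from g import *
go(cw(-166,5,160),-ey)
im,d,W=cloud('wrist'); save('w2.png',im)
for o in outline_of('wrist','ragu_tub_mid')[:3]:
    p=W[o['pixels']]; print(o['conf'],o['box'],np.round(np.nanpercentile(p,[3,50,97],axis=0),3).tolist())
E
```

```text
t 4.9 tcp [ 483.  -299.1  156. ] w 0.0633 F [-0.4 -0.  -2.9]
rotvec deg [ 0.1   0.05 -0.06] shift mm [-302.    -4.    81.8]
shift mm in present axes [-301.9   -3.8   82.1]
0.86 [102.6, 219.6, 105.1, 92.9] [[0.418, -0.208, 0.008], [0.451, -0.183, 0.047], [0.474, -0.151, 0.049]]
0.8 [413.0, 263.0, 91.7, 94.7] [[0.397, -0.436, 0.007], [0.431, -0.409, 0.047], [0.45, -0.381, 0.048]]
0.7 [221.8, 247.1, 199.6, 192.6] [[0.461, -0.326, 0.162], [0.49, -0.298, 0.197], [0.512, -0.271, 0.198]]
```

View pics/w2.png

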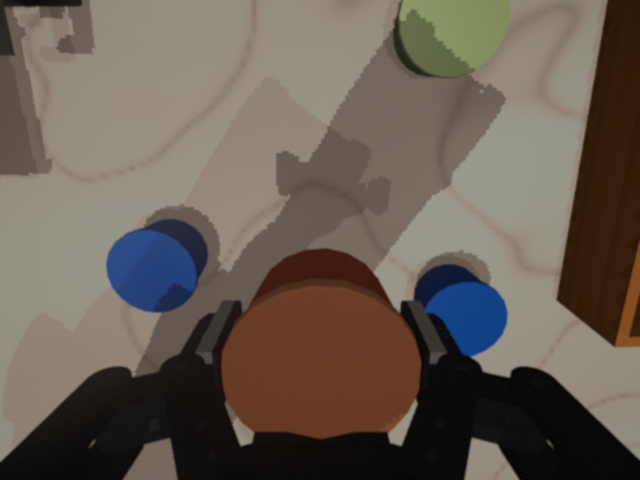

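>>> {"fn": "step_arm", "kwargs": {"commands": "0 0 0 -20 0 6 0.4;0 0 0 -40 -1 11 0.4;0 0 0 -42 -1 11 0.4;0 0 0 -42 -1 11 0.4;0 0 0 -42 -1 11 0.4;0 0 0 -42 0 11 0.4;0 0 0 -40 0 11 0.4;0 0 0 -24 0 6 0.4;0 0 0 -10 0 4 0.4;0 0 0 0 0 0 0.4"}}

```text
time_s: 6.0
tcp_pos: [0.5475, 0.008, 0.1601]
tool_rot: [0.516, -0.485, 0.484, -0.515]
ft_force: [-0.6, -1.2, -2.0]
gripper_width: 0.0634
```

>>> {"fn": "step_arm", "kwargs": {"commands": "0 0 0 0 0 0 0.4;0 0 0 0 0 0 0.4;0 0 0 0 0 0 0.4;0 0 0 0 0 0 0.4;0 0 0 0 0 0 0.4;0 0 0 0 0 0 0.4;0 0 0 0 0 0 0.4;0 0 0 0 0 0 0.4;0 0 0 0 0 0 0.4;0 0 0 0 0 0 0.4"}}

```text
time_s: 7.0
tcp_pos: [0.5475, 0.0068, 0.1611]
tool_rot: [-0.515, 0.485, -0.485, 0.515]
ft_force: [-0.6, 0.1, -2.8]
gripper_width: 0.0634
```

```bash
python3 - <<'E'
from g import *
go(cw(-166,5,53),-ey)
im,d,W=cloud('wrist'); save('w3.png',im); np.save('w3W.npy',W)
im,d,W=cloud('scene'); save('s3.png',im[150:300,220:460].repeat(3,0).repeat(3,1))
E
```

```text
t 7.0 tcp [547.5   6.8 161.1] w 0.0634 F [-0.6  0.1 -2.8]
rotvec deg [-0.    0.05 -0.  ] shift mm [ -0.4 108.1  -0.7]
shift mm in present axes [ -0.4 108.1  -0.7]
```

View pics/w3.png

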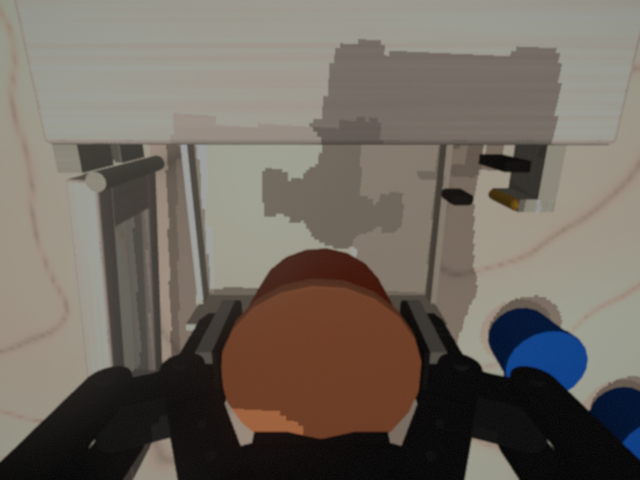

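```bash
python3 - <<'E'
from g import *
W=np.load('w3W.npy')
def cf(p): d=p-C; return np.round([d@ex*1000,d@ey*1000,d[2]*1000],0)
for (u,v) in [(240,300),(240,285),(240,250),(215,320),(410,300),(410,320),(203,250),(192,250),(436,250),(445,250),(505,197),(515,203),(500,162),(457,196),(540,200),(525,180),(330,140),(95,180)]: print(u,v,cf(W[v,u]))
E
```

```text
240 300 [-216.   64.   55.]
240 285 [-208.   65.   47.]
240 250 [-181.   64.   46.]
215 320 [-156.   42.  186.]
410 300 [-217.  -60.   53.]
410 320 [-156.  -26.  184.]
203 250 [-181.   90.   47.]
192 250 [-176.   93.   60.]
436 250 [-176.  -73.   59.]
445 250 [-197.  -99.    0.]
505 197 [-133. -101.   87.]
515 203 [-135. -103.   95.]
500 162 [-112.  -93.   92.]
457 196 [-128.  -65.  108.]
540 200 [-133. -116.   96.]
525 180 [-124. -114.   80.]
330 140 [-99.   1. 120.]
95 180 [-118.  116.  117.]
```

>>> {"fn": "step_arm", "kwargs": {"commands": "0 0 0 -2 10 0 0.4;0 0 0 0 25 0 0.4;0 0 0 0 30 0 0.4;0 0 0 0 25 0 0.4;0 0 0 0 10 0 0.4;0 0 0 0 5 0 0.4;0 0 0 0 2.5 0 0.4;0 0 0 0 0 0 0.4;0 0 0 0 0 0 0.4;0 0 0 0 0 0 0.4"}}

```text
time_s: 8.1
tcp_pos: [0.5479, 0.0087, 0.0543]
tool_rot: [-0.514, 0.484, -0.485, 0.515]
ft_force: [-0.2, 0.6, -1.7]
gripper_width: 0.0635
```

>>> {"fn": "step_arm", "kwargs": {"commands": "0 0 0 0 1 0 0.4;0 0 0 0 1 0 0.4;0 0 0 0 0 0 0.4;0 0 0 0 0 0 0.4;0 0 0 0 0 0 0.8;0 0 0 0 0 0 0.9;0 0 0 0 0 0 1;0 0 0 0 0 0 1;0 0 0 0 0 0 1;0 0 0 0 0 0 1"}}

```text
time_s: 9.1
tcp_pos: [0.5474, 0.0087, 0.0515]
tool_rot: [0.515, -0.485, 0.485, -0.515]
ft_force: [0.4, 0.6, 0.3]
gripper_width: 0.0857
```

>>> {"fn": "step_arm", "kwargs": {"commands": "0 0 0 0 -3 0 1;0 0 0 0 -8 0 1;0 0 0 0 -20 0 1;0 0 0 0 -35 0 1;0 0 0 0 -35 0 1;0 0 0 0 -10 -20 1;0 0 0 0 0 -40 0.5;0 0 0 0 0 -40 0;0 0 0 0 0 -10 0;0 0 0 0 0 0 0"}}

```text
time_s: 10.1
tcp_pos: [0.4366, 0.002, 0.1634]
tool_rot: [-0.515, 0.485, -0.485, 0.515]
ft_force: [0.9, 0.1, -0.3]
gripper_width: 0.0279
```

```bash
python3 - <<'E'
from g import *
go(cw(-245,10,66),-ey)
im,d,W=cloud('wrist'); save('w4.png',im); np.save('w4W.npy',W)
for o in outline_of('wrist','ragu_tub_mid')[:3]:
    p=W[o['pixels']]; p=p[abs(p[:,2]-.093)<.008]
    if len(p)>20:
        q=p.mean(0)-C; print(o['conf'],o['box'],q@ex*1000,q@ey*1000,np.round(np.percentile(p[:,2],[5,50,95]),4))
E
```

```text
t 10.1 tcp [436.6   2.  163.4] w 0.0279 F [ 0.9  0.1 -0.3]
rotvec deg [-0.03  0.03 -0.01] shift mm [-3.6 97.4 31.3]
shift mm in present axes [-3.6 97.4 31.3]
0.6 [259.0, 1.9, 126.1, 112.8] -169.13662078071312 7.48170102323431 [0.0914 0.0926 0.0939]
```

View pics/w4.png

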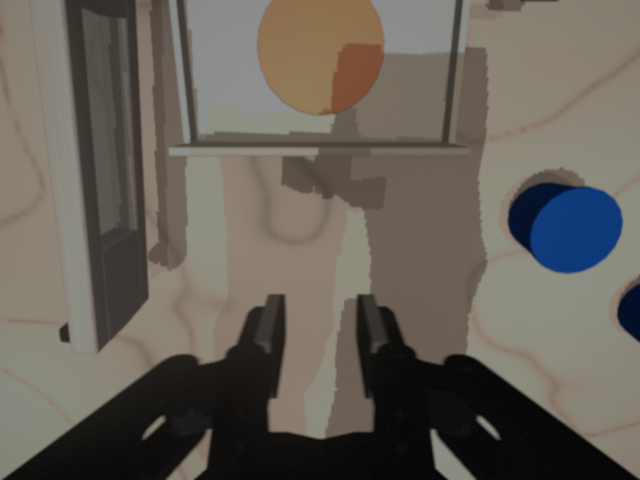

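>>> {"fn": "step_arm", "kwargs": {"commands": "0 0 0 0 25 0 0;0 0 0 0 35 0 0;0 0 0 0 27 0 0;0 0 0 0 10 10 0;0 0 0 0 0 15 0;0 0 0 0 0 10 0;0 0 0 0 0 6 0;0 0 0 0 0 6 0;0 0 0 0 0 6 0;0 0 0 0 0 0 0"}}

```text
time_s: 11.2
tcp_pos: [0.4915, 0.0054, 0.0659]
tool_rot: [-0.514, 0.484, -0.485, 0.515]
ft_force: [0.3, 0.7, -0.4]
gripper_width: -0.0004
```

```bash
python3 - <<'E'
from g import *
go(cw(-117,6,66),-ey)
E
```

```text
t 11.2 tcp [491.5   5.4  65.9] w -0.0004 F [ 0.3  0.7 -0.4]
rotvec deg [-0.08  0.04 -0.  ] shift mm [ 5.000e-01 -1.000e-01  1.043e+02]
shift mm in present axes [  0.6   0.  104.3]
```

>>> {"fn": "step_arm", "kwargs": {"commands": "0 0 0 0 0 3 0;0 0 0 0 0 6 0;0 0 0 0 0 9 0;0 0 0 0 0 11 0;0 0 0 0 0 12 0;0 0 0 0 0 12 0;0 0 0 0 0 12 0;0 0 0 0 0 11 0;0 0 0 0 0 8 0;0 0 0 0 0 5 0"}}

```text
time_s: 12.2
tcp_pos: [0.5803, 0.0106, 0.0655]
tool_rot: [-0.515, 0.485, -0.485, 0.515]
ft_force: [-2.2, -0.8, 1.7]
gripper_width: -0.0005
```

>>> {"fn": "step_arm", "kwargs": {"commands": "0 0 0 0 0 3 0;0 0 0 0 0 2 0;0 0 0 0 0 2 0;0 0 0 0 0 2 0;0 0 0 0 0 1 0;0 0 0 0 0 1 0;0 0 0 0 0 1 0;0 0 0 0 0 0 0;0 0 0 0 0 0 0;0 0 0 0 0 0 0"}}

```text
time_s: 13.2
tcp_pos: [0.5915, 0.0115, 0.0656]
tool_rot: [-0.515, 0.485, -0.485, 0.515]
ft_force: [-1.0, -1.0, -1.6]
gripper_width: -0.0002
```

```bash
python3 - <<'E'
from g import *
go(cw(-117,6,66),-ey)
E
```

```text
t 13.2 tcp [591.5  11.5  65.6] w -0.0002 F [-1.  -1.  -1.6]
rotvec deg [-0.02  0.04 -0.01] shift mm [ 0.7 -0.4  4.1]
shift mm in present axes [ 0.7 -0.4  4.1]
```

>>> {"fn": "step_arm", "kwargs": {"commands": "0 0 0 0 0 1 0;0 0 0 0 0 1 0;0 0 0 0 0 1 0;0 0 0 0 0 0.5 0;0 0 0 0 0 0.5 0;0 0 0 0 0 0.5 0;0 0 0 0 0 0.5 0;0 0 0 0 0 0 0;0 0 0 0 0 0 0;0 0 0 0 0 0 0"}}

```text
time_s: 14.2
tcp_pos: [0.596, 0.0117, 0.0656]
tool_rot: [0.515, -0.485, 0.485, -0.515]
ft_force: [-5.2, 0.6, 4.2]
gripper_width: 0.0001
```

>>> {"fn": "step_arm", "kwargs": {"commands": "0 0 0 0 0 1 0;0 0 0 0 0 0.5 0;0 0 0 0 0 0.5 0;0 0 0 0 0 0.5 0;0 0 0 0 0 0.5 0;0 0 0 0 0 0.5 0;0 0 0 0 0 0.5 0;0 0 0 0 0 0 0;0 0 0 0 0 0 0;0 0 0 0 0 0 0"}}

```text
time_s: 15.2
tcp_pos: [0.596, 0.0116, 0.0652]
tool_rot: [0.517, -0.487, 0.483, -0.513]
ft_force: [-18.0, 0.1, 13.3]
gripper_width: -0.0003
```

>>> {"fn": "step_arm", "kwargs": {"commands": "0 0 0 0 0 -6 0;0 0 0 0 0 -20 0;0 0 0 0 0 -35 0;0 0 0 0 -20 -20 0;0 0 0 0 -40 -10 0;0 0 0 0 -40 0 0;0 0 0 0 0 0 0;0 0 0 0 0 0 0;0 0 0 0 0 0 0;0 0 0 0 0 0 0"}}

```text
time_s: 16.2
tcp_pos: [0.5092, 0.0064, 0.1645]
tool_rot: [0.515, -0.485, 0.484, -0.514]
ft_force: [-0.6, -0.6, 0.3]
gripper_width: -0.0001
```

```bash
cat >> g.py <<'E'
def P(th,r,z,extra=0):
    s,c=np.sin(th),np.cos(th); h=16+extra+11*abs(c)+14.5*abs(s)
    return cw(-118-s*r-c*h, 115-c*r+s*h, z)
E
python3 - <<'E'
from g import *
go(P(1.69,165,165,25),-ey)
im,d,W=cloud('wrist'); save('w5.png',im); 
def cf(p): d=p-C; return np.round([d@ex*1000,d@ey*1000,d[2]*1000],1)
m=(abs(W[...,2]-.0875)<.006)&(abs(W[...,1])<.08)&(W[...,0]>.55)&(W[...,0]<.65); p=W[m]
print('lip',len(p), cf(np.percentile(p,5,axis=0)),cf(np.median(p,axis=0)))
print(observe()['joints'])
q=P(1.69,165,90,25)
M=np.stack([-ey,[0,0,-1],ex],1)
for th in [1.69,1.5,1.3,1.1,.9,.7,.5,.35,.25]:
    n=P(th,165,90,0); print(th,np.round(n*1000),np.round(M.T@(n-q)*1000,1)); q=n
E
```

```text
t 16.2 tcp [509.2   6.4 164.5] w -0.0001 F [-0.6 -0.6  0.3]
rotvec deg [0.09 0.05 0.01] shift mm [-184.4   -0.5  -71.5]
shift mm in present axes [-184.5   -0.4  -71.3]
lip 3161 [-113.9  -68.1   85.6] [-104.9   -1.7   87.1]
[-0.18186792  0.41274037  0.10842609  1.96005728 -0.06202416  0.77360349
 -1.54873856]
1.69 [425. 161.  90.] [24.8  0.  -3. ]
1.5 [421. 129.  90.] [31.6  0.  -6.7]
1.3 [421.  97.  90.] [31.9  0.  -1. ]
1.1 [429.  66.  90.] [32.2  0.   5.4]
0.9 [442.  35.  90.] [31.2  0.  11.9]
0.7 [463.   8.  90.] [28.7  0.  18.4]
0.5 [488. -16.  90.] [24.7  0.  24.4]
0.35 [511. -29.  90.] [15.1  0.  21.7]
0.25 [527. -36.  90.] [ 8.1  0.  15.9]
```

View pics/w5.png

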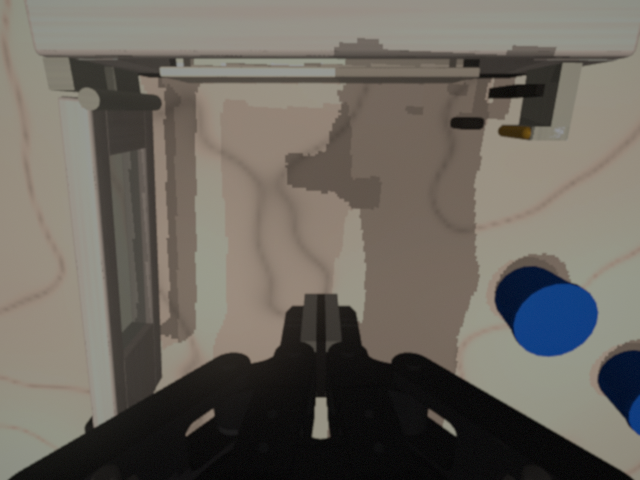

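```bash
python3 - <<'E'
from g import *
M=np.stack([-ey,[0,0,-1],ex],1)
q=P(1.69,155,165,25); go(q,-ey)
q=P(1.69,155,88,25)
for i,th in enumerate(np.r_[1.69,np.arange(1.6,.2,-.075)]):
    r=np.interp(th,[.3,1.2],[175,155])
    n=P(th,r,88,0); print(i,round(th,3),round(np.linalg.norm(n[:2])*1000),np.round(M.T@(n-q)*1000,1)); q=n
E
```

```text
t 16.25 tcp [509.1   6.4 164.5] w 0.0001 F [ 0.8  1.4 -0.4]
rotvec deg [0.1  0.04 0.01] shift mm [-183.3   -0.5  -61.5]
shift mm in present axes [-183.3   -0.4  -61.4]
0 1.69 464 [24.8  0.  -3. ]
1 1.6 456 [14.6  0.  -3.9]
2 1.525 451 [11.5  0.  -2.2]
3 1.45 447 [11.   0.  -1.4]
4 1.375 444 [11.2  0.  -0.6]
5 1.3 442 [11.3  0.   0.2]
6 1.225 442 [11.4  0.   1. ]
7 1.15 441 [11.8  0.   0.9]
8 1.075 441 [12.2  0.   1.3]
9 1.0 442 [12.3  0.   2.3]
10 0.925 445 [12.2  0.   3.4]
11 0.85 449 [12.1  0.   4.4]
12 0.775 455 [11.9  0.   5.5]
13 0.7 462 [11.6  0.   6.5]
14 0.625 470 [11.2  0.   7.6]
15 0.55 479 [10.7  0.   8.6]
16 0.475 490 [10.1  0.   9.6]
17 0.4 502 [ 9.4  0.  10.5]
18 0.325 514 [ 8.6  0.  11.4]
19 0.25 527 [ 6.7  0.  12.5]
```

>>> {"fn": "step_arm", "kwargs": {"commands": "0 0 0 -20 0 -7 0;0 0 0 -40 0 -13 0;0 0 0 -40 0 -13 0;0 0 0 -40 0 -13 0;0 0 0 -32 0 -11 0;0 0 0 -12 0 -4 0;0 0 0 0 0 0 0;0 0 0 0 0 0 0;0 0 0 0 0 0 0;0 0 0 0 0 0 0"}}

```text
time_s: 17.25
tcp_pos: [0.4381, 0.185, 0.1655]
tool_rot: [0.514, -0.485, 0.486, -0.514]
ft_force: [0.5, -0.0, -0.6]
gripper_width: -0.0003
```

>>> {"fn": "step_arm", "kwargs": {"commands": "0 0 0 0 15 0 0;0 0 0 0 25 0 0;0 0 0 0 25 0 0;0 0 0 0 12 0 0;0 0 0 0 0 0 0;0 0 0 0 0 0 0;0 0 0 0 0 0 0;0 0 0 0 0 0 0;0 0 0 0 0 0 0;0 0 0 0 0 0 0"}}

```text
time_s: 18.25
tcp_pos: [0.4377, 0.1865, 0.0889]
tool_rot: [-0.515, 0.485, -0.485, 0.515]
ft_force: [-0.6, 0.4, -0.8]
gripper_width: -0.0
```

Now swing the door.

>>> {"fn": "step_arm", "kwargs": {"commands": "0 0 0 8 0 -1 0;0 0 0 9 0 -1 0;0 0 0 8 0 -1 0;0 0 0 8 0 -2 0;0 0 0 8 0 -2 0;0 0 0 11 0 -2 0;0 0 0 11 0 -1.5 0;0 0 0 11 0 -0.5 0;0 0 0 11 0 0 0;0 0 0 11 0 1 0"}}

```text
time_s: 19.25
tcp_pos: [0.4333, 0.089, 0.0886]
tool_rot: [0.515, -0.485, 0.485, -0.515]
ft_force: [-0.7, 1.6, -0.7]
gripper_width: 0.0003
```

>>> {"fn": "step_arm", "kwargs": {"commands": "0 0 0 12 0 1 0;0 0 0 12 0 1.5 0;0 0 0 12 0 2.5 0;0 0 0 12 0 3.5 0;0 0 0 12 0 4.5 0;0 0 0 12 0 5.5 0;0 0 0 11.5 0 6.5 0;0 0 0 11 0 7.5 0;0 0 0 8 0 6.5 0;0 0 0 5 0 4 0"}}

```text
time_s: 20.25
tcp_pos: [0.4836, -0.0156, 0.0885]
tool_rot: [-0.515, 0.485, -0.485, 0.515]
ft_force: [0.6, -0.0, 0.7]
gripper_width: 0.0
```

```bash
python3 - <<'E'
from g import *
go(P(.5,170,88),-ey)
im,d,W=cloud('top'); save('t6.png',np.hstack([im[100:340,200:420].repeat(2,0).repeat(2,1)]))
m=(abs(W[...,2]-.116)<.005)&(W[...,0]>.36)&(W[...,0]<.62)&(W[...,1]>-.12)&(W[...,1]<.17); p=(W[m]-C)
x=p@ex*1000;y=p@ey*1000
k=(x<-110); pts=np.stack([x,y],1)[k].astype(np.float32); print(len(pts),cv2.minAreaRect(pts),cv2.fitLine(pts,cv2.DIST_HUBER,0,.01,.01).ravel())
E
```

```text
t 20.25 tcp [483.6 -15.6  88.5] w 0.0 F [ 0.6 -0.   0.7]
rotvec deg [-0.02 -0.    0.01] shift mm [4.6 0.5 2.3]
shift mm in present axes [4.6 0.5 2.3]
228 ((-142.95413208007812, 35.60052490234375), (201.3300018310547, 47.46907424926758), 84.2460708618164) [   0.59245807    0.8056013  -138.08469      94.48483   ]
```

```bash
python3 - <<'E'
from g import *
M=np.stack([-ey,[0,0,-1],ex],1)
q=np.array(observe()['tcp_pos'])
for i,th in enumerate(np.arange(.5,.13,-.05)):
    n=P(th,np.interp(th,[.3,.5],[175,171]),88,0); print(i,round(th,3),np.round(n*1000),np.round(M.T@(n-q)*1000,1)); q=n
E
```

```text
0 0.5 [486. -21.  88.] [4.9 0.6 1.4]
1 0.45 [493. -27.  88.] [6.4 0.  6.8]
2 0.4 [500. -33.  88.] [6.1 0.  7.2]
3 0.35 [508. -38.  88.] [5.7 0.  7.6]
4 0.3 [517. -43.  88.] [5.4 0.  7.9]
5 0.25 [525. -46.  88.] [4.  0.  8.5]
6 0.2 [534. -49.  88.] [3.5 0.  8.8]
7 0.15 [543. -52.  88.] [3.1 0.  9. ]
```

View pics/t6.png

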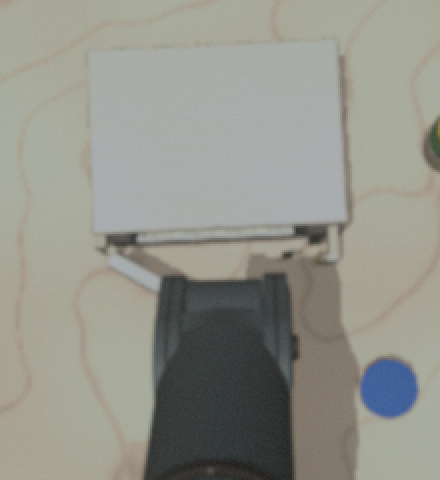

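>>> {"fn": "step_arm", "kwargs": {"commands": "0 0 0 5 0 1.5 0;0 0 0 6.5 0 7 0;0 0 0 6 0 7 0;0 0 0 5.5 0 7.5 0;0 0 0 5 0 8 0;0 0 0 3 0 6 0;0 0 0 2 0 5 0;0 0 0 1.5 0 4 0;0 0 0 0 0 0 0;0 0 0 0 0 0 0"}}

```text
time_s: 21.3
tcp_pos: [0.5305, -0.0462, 0.0885]
tool_rot: [0.515, -0.485, 0.485, -0.515]
ft_force: [-0.5, 1.2, -0.8]
gripper_width: -0.0001
```

```bash
cat > s.py <<'E'
from g import *
from scipy.optimize import brentq
st=observe(); p=np.array(st['tcp_pos'])-C; x,y=p@ex*1000,p@ey*1000
dx,dy=x+118,y-115
# theta with normal offset h(theta)
f=lambda t:(-np.cos(t)*dx+np.sin(t)*dy)-(16+11*abs(np.cos(t))+14.5*abs(np.sin(t)))
try: t=brentq(f,-.2,.8)
except Exception as e: t=np.nan
print('t %.2f case xy %.1f %.1f z %.1f'%(st['time_s'],x,y,st['tcp_pos'][2]*1000),'theta %.3f r %.0f'%(t,-np.sin(t)*dx-np.cos(t)*dy),'F case x %.1f y %.1f z %.1f'%(np.dot(st['ft_force'],ex),np.dot(st['ft_force'],ey),st['ft_force'][2]))
E
python3 s.py
```

```text
t 21.30 case xy -185.4 -47.3 z 88.5 theta 0.222 r 173 F case x -0.5 y 1.2 z -0.8
```

>>> {"fn": "step_arm", "kwargs": {"commands": "0 0 0 1 0 3 0;0 0 0 1 0 3 0;0 0 0 1 0 3 0;0 0 0 0 0 2 0;0 0 0 0 0 1.5 0;0 0 0 0 0 1 0;0 0 0 0 0 1 0;0 0 0 0 0 1 0;0 0 0 0 0 1 0;0 0 0 0 0 1 0"}}

```text
time_s: 22.3
tcp_pos: [0.5484, -0.0483, 0.0886]
tool_rot: [-0.515, 0.485, -0.485, 0.515]
ft_force: [-0.3, 0.4, -1.1]
gripper_width: 0.0003
```

```bash
python3 s.py
```

```text
t 22.30 case xy -167.7 -50.5 z 88.6 theta 0.125 r 170 F case x -0.3 y 0.4 z -1.1
```

>>> {"fn": "step_arm", "kwargs": {"commands": "0 0 0 0.5 0 0.8 0;0 0 0 0.5 0 0.8 0;0 0 0 0.5 0 0.8 0;0 0 0 0.5 0 0.8 0;0 0 0 0 0 0.8 0;0 0 0 0 0 0.8 0;0 0 0 0 0 0.8 0;0 0 0 0 0 0.4 0;0 0 0 0 0 0 0;0 0 0 0 0 0 0"}}

```text
time_s: 23.3
tcp_pos: [0.5545, -0.0499, 0.0886]
tool_rot: [-0.515, 0.485, -0.485, 0.515]
ft_force: [-0.2, -0.1, 0.6]
gripper_width: -0.0
```

```bash
python3 s.py
```

```text
t 23.30 case xy -161.7 -52.4 z 88.6 theta 0.091 r 171 F case x -0.2 y -0.1 z 0.6
```

>>> {"fn": "step_arm", "kwargs": {"commands": "0 0 0 0.3 0 0.6 0;0 0 0 0.3 0 0.6 0;0 0 0 0.3 0 0.6 0;0 0 0 0.3 0 0.6 0;0 0 0 0 0 0.6 0;0 0 0 0 0 0.5 0;0 0 0 0 0 0.5 0;0 0 0 0 0 0 0;0 0 0 0 0 0 0;0 0 0 0 0 0 0"}}

```text
time_s: 24.3
tcp_pos: [0.5583, -0.0511, 0.0885]
tool_rot: [0.515, -0.485, 0.485, -0.515]
ft_force: [-2.1, -1.8, 1.1]
gripper_width: -0.0
```

>>> {"fn": "step_arm", "kwargs": {"commands": "0 0 0 0.3 0 0.5 0;0 0 0 0.3 0 0.5 0;0 0 0 0.3 0 0.5 0;0 0 0 0 0 0.5 0;0 0 0 0 0 0.5 0;0 0 0 0 0 0.5 0;0 0 0 0 0 0 0;0 0 0 0 0 0 0;0 0 0 0 0 0 0;0 0 0 0 0 0 0"}}

```text
time_s: 25.3
tcp_pos: [0.5609, -0.0515, 0.0885]
tool_rot: [0.515, -0.485, 0.484, -0.515]
ft_force: [-4.2, 2.3, 3.2]
gripper_width: 0.0002
```

```bash
python3 s.py
```

```text
t 25.30 case xy -155.4 -54.3 z 88.5 theta 0.056 r 171 F case x -4.1 y 2.6 z 3.2
```

Resistance begins (about 4 N). Continuing in small steps.

>>> {"fn": "step_arm", "kwargs": {"commands": "0 0 0 0 0 0.4 0;0 0 0 0 0 0.4 0;0 0 0 0 0 0.4 0;0 0 0 0 0 0.4 0;0 0 0 0 0 0.4 0;0 0 0 0 0 0 0;0 0 0 0 0 0 0;0 0 0 0 0 0 0;0 0 0 0 0 0 0;0 0 0 0 0 0 0"}}

```text
time_s: 26.3
tcp_pos: [0.5626, -0.0516, 0.0885]
tool_rot: [0.515, -0.485, 0.484, -0.514]
ft_force: [-5.2, 0.9, 2.8]
gripper_width: 0.0003
```

>>> {"fn": "step_arm", "kwargs": {"commands": "0 0 0 0 0 0.4 0;0 0 0 0 0 0.4 0;0 0 0 0 0 0.4 0;0 0 0 0 0 0.4 0;0 0 0 0 0 0 0;0 0 0 0 0 0 0;0 0 0 0 0 0 0;0 0 0 0 0 0 0;0 0 0 0 0 0 0;0 0 0 0 0 0 0"}}

```text
time_s: 27.3
tcp_pos: [0.5639, -0.0516, 0.0885]
tool_rot: [0.515, -0.485, 0.484, -0.514]
ft_force: [-7.4, 0.1, 4.0]
gripper_width: 0.0
```

```bash
python3 s.py
```

```text
t 27.30 case xy -152.4 -54.7 z 88.5 theta 0.040 r 171 F case x -7.4 y 0.5 z 4.0
```

>>> {"fn": "step_arm", "kwargs": {"commands": "0 0 0 0 0 0.3 0;0 0 0 0 0 0.3 0;0 0 0 0 0 0.3 0;0 0 0 0 0 0.3 0;0 0 0 0 0 0 0;0 0 0 0 0 0 0;0 0 0 0 0 0 0;0 0 0 0 0 0 0;0 0 0 0 0 0 0;0 0 0 0 0 0 0"}}

```text
time_s: 28.3
tcp_pos: [0.5649, -0.0517, 0.0885]
tool_rot: [0.515, -0.485, 0.484, -0.514]
ft_force: [-8.6, -0.1, 5.0]
gripper_width: 0.0002
```

>>> {"fn": "step_arm", "kwargs": {"commands": "0 0 0 0 0 0.3 0;0 0 0 0 0 0.3 0;0 0 0 0 0 0.3 0;0 0 0 0 0 0 0;0 0 0 0 0 0 0;0 0 0 0 0 0 0;0 0 0 0 0 0 0;0 0 0 0 0 0 0;0 0 0 0 0 0 0;0 0 0 0 0 0 0"}}

```text
time_s: 29.3
tcp_pos: [0.5656, -0.0518, 0.0885]
tool_rot: [0.515, -0.486, 0.484, -0.514]
ft_force: [-8.4, -0.6, 5.4]
gripper_width: 0.0003
```

```bash
python3 s.py
```

```text
t 29.30 case xy -150.7 -55.0 z 88.5 theta 0.031 r 171 F case x -8.4 y -0.1 z 5.4
```

>>> {"fn": "step_arm", "kwargs": {"commands": "0 0 0 0 0 0.3 0;0 0 0 0 0 0.3 0;0 0 0 0 0 0.3 0;0 0 0 0 0 0.3 0;0 0 0 0 0 0 0;0 0 0 0 0 0 0;0 0 0 0 0 0 0;0 0 0 0 0 0 0;0 0 0 0 0 0 0;0 0 0 0 0 0 0"}}

```text
time_s: 30.3
tcp_pos: [0.5667, -0.0518, 0.0885]
tool_rot: [0.515, -0.486, 0.484, -0.514]
ft_force: [-9.0, -0.5, 6.6]
gripper_width: -0.0001
```

>>> {"fn": "step_arm", "kwargs": {"commands": "0 0 0 0 0 0.3 0;0 0 0 0 0 0.3 0;0 0 0 0 0 0.3 0;0 0 0 0 0 0.2 0;0 0 0 0 0 0 0;0 0 0 0 0 0 0;0 0 0 0 0 0 0;0 0 0 0 0 0 0;0 0 0 0 0 0 0;0 0 0 0 0 0 0"}}

```text
time_s: 31.3
tcp_pos: [0.5704, -0.0506, 0.0887]
tool_rot: [-0.514, 0.484, -0.485, 0.515]
ft_force: [0.3, 0.6, -0.2]
gripper_width: 0.0001
```

```bash
python3 s.py
```

```text
t 31.30 case xy -145.8 -54.1 z 88.7 theta 0.005 r 169 F case x 0.4 y 0.6 z -0.2
```

>>> {"fn": "step_arm", "kwargs": {"commands": "0 0 0 0 0 -3 0;0 0 0 0 0 -10 0;0 0 0 0 0 -25 0;0 0 0 0 -20 -30 0;0 0 0 0 -40 -10 0;0 0 0 0 -40 0 0;0 0 0 0 -40 0 0;0 0 0 0 0 0 0;0 0 0 0 0 0 0;0 0 0 0 0 0 0"}}

```text
time_s: 32.3
tcp_pos: [0.4907, -0.0557, 0.2277]
tool_rot: [0.515, -0.485, 0.484, -0.514]
ft_force: [-0.8, 0.2, -1.4]
gripper_width: 0.0003
```

```bash
python3 - <<'E'
from g import *
im,d,W=cloud('wrist'); save('w7.png',im)
p=W-C; x=p@ex*1000; y=p@ey*1000; z=W[...,2]*1000
m=(abs(z-116)<5)&(x<-108)&(x>-170)&(y>-110)&(y<125)
for a,b in [(-98,-70),(-70,-40),(-40,0),(0,40),(40,80),(80,110)]:
    k=m&(y>a)&(y<b)
    if k.sum()>20: print(a,b,k.sum(),np.round(np.percentile(x[k],[2,10,50,90,98]),1))
im,d,W=cloud('top')
for k in ('ragu_tub_mid','pesto_tub','olive_jar','oil_bottle'):
    for o in outline_of('top',k)[:1]: print(k,o['conf'],np.round(np.nanmedian(W[o['pixels']],0),3))
E
```

```text
-98 -70 1268 [-135.2 -134.1 -127.3 -121.1 -119.8]
-70 -40 1354 [-135.2 -134.1 -127.3 -121.  -119.9]
-40 0 1809 [-135.2 -134.1 -127.3 -121.1 -119.9]
0 40 1844 [-135.1 -133.6 -127.2 -120.6 -119.2]
40 80 1814 [-134.7 -133.6 -126.8 -120.6 -119.3]
80 110 1356 [-134.8 -133.6 -126.8 -120.6 -119.3]
ragu_tub_mid 0.87 [ 0.446 -0.181  0.048]
pesto_tub 0.58 [ 0.619 -0.367  0.048]
olive_jar 0.67 [ 0.716 -0.246  0.108]
oil_bottle 0.81 [0.719 0.315 0.128]
```

View pics/w7.png

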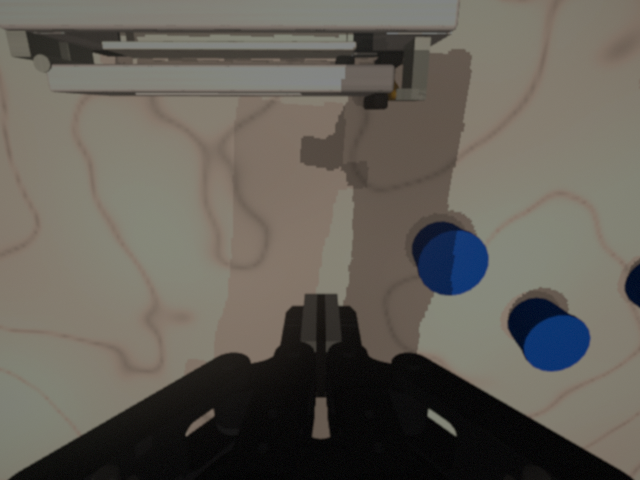

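```bash
python3 -c "
from h import *
sign_off(); print(observe()['time_s'])"
```

```text
the job is handed in; nothing more can be done
the job is handed in; nothing more can be done
```

The red ragu tub is in the tray, the tray is fully home, and the door is latched shut. I handed the job in at about 32 s on the robot's clock.

- **Tub:** set down about 3 mm from the target point. Its lid measured level at 93 mm, as it should when standing upright in the tray. I could not check the tub after the tray went in, because the roof covers it.
- **Tray:** pushed until it met its stop. The pushing force rose to about 18 N along the tray (22 N in all). The tray's lip then stood about 6 mm out of the case front, as specified.
- **Door:** eased on in steps of 0.4 mm or less. The last reading before it snapped in was 9 N on the door (11 N in all), and the force then dropped to zero. Force is only read at the end of each call, so the exact peak in between was not recorded.
- **Last check:** after I backed the arm away, the door measured about 0.003 rad from shut and stayed there.
- **Other items:** the pesto tub, jar and bottle measured within about 1 mm of where they started. I never touched the blue look-alikes. I re-measured only one of them, and it was within about 2 mm.

No check failed. One door-angle fit partway through the swing was unclear, about 0.6 rad against the 0.53 I expected. I carried on using the picture and the arm's position instead.

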